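# Clamp the bottle brush in the mop clamp head

## Robot

A 7-joint arm with a two-finger parallel gripper is mounted at the origin on the work surface. World frame = base frame: x ahead of the robot, y to its left, z up, the work surface at z = 0. Lengths are in m, angles in rad, forces in N, time in s.
With the tool pointing down it reaches from about 0.35 to 0.9 m from the base axis. Payload 8.1 kg.
Tool frame: the origin (TCP) lies at the very end of the fingers, on their centre line; the grasp point (between the pads) lies ctrl.hold_point_z behind it (ctrl.hold_point_z is the distance from the TCP to the grasp point, in m); z points along the fingers, y is the line along which they close (so a half turn about z gives the same grasp; the last joint's range is limited). The gripper opens to 85 mm and grips with 20 to 120 N. Pads are 22 mm wide; open, the fingers measure 114 mm over their backs; the gripper's body (76 mm by 85 mm) begins 54 mm behind the grasp point. The pads swing forward as they close: fully open they stand 13 mm farther back than shut.
Start: joints at [1.122, 0.434, 0.025, 1.573, -0.012, 1.134, -0.075], TCP at [0.212, -0.588, 0.231] pointing down, gripper open.
Joint ranges: [-2.62, 2.62], [-0.44, 2.09], [-1.27, 1.32], [0.08, 2.57], [-1.32, 4.46], [0.12, 2], [-2.74, 2.74]. Speed limits (rad/s): [2.22, 2.22, 3.01, 3.01, 3.14, 3.14, 3.14].

## Interface

Orientations are given as a rotation vector (axis times angle).
In Python, from bench import ctrl, inverse_kinematics, optics, workorder gives the robot as it stands. Calls block until the motion is done:
- ctrl.movep(position, orientation): joint-space move of the TCP to a pose.
- ctrl.line_to(position, v=0.15, rotation=None, f_stop=None): straight line of the TCP; rotation=None keeps the orientation; v is the mean speed in m/s. With f_stop (N) it stops when the force on the tool has changed by that much, and returns True; else False.
- ctrl.move_joints(angles): joint-space move.
- ctrl.move_gripper(opening): finger opening in m; the grip force is fixed at half the most; returns when the fingers have stopped.
- ctrl.hold(seconds).
- inverse_kinematics(position, orientation): joint angles nearest the present ones, or None.
- ctrl.observe(): the state.
- optics.capture(name): name is "side" or "top"; returns a dict with "img" (384x512x3 uint8, blue, green, red), "camera_matrix" (3x3 intrinsics, pixels), "eye" and "attitude" of the camera in the world. Camera axes: x right, y down, z forward; pixel columns grow to the right and rows downward; lengths in m; the calibration is good to about 2 mm. A picture is of the moment at which its call begins. There is no depth.
A pose or a line that the arm cannot do raises ctrl.MotionError and nothing moves.
- workorder.job_done(): hands the job in, once; it reports no verdict.
The state is a dict: "clock": time; "joints": joint angles; "qd": joint speeds; "effort": joint torques, N m; "tool_pos": TCP position; "eef_rot": TCP orientation; "contact_force": force on the tool from outside, world axes, zero at the start; "wrist_torque": the same for the moment, N m; "width": finger opening in m.
Only numpy, scipy, OpenCV 4.12 (cv2) and the standard library are available. Lean on these libraries where they do the work, as an engineer would, in place of code of your own. Each camera call takes 0.05 s, during which the arm holds its last target. There are 200 camera calls.

## Task

Lay the bamboo bottle brush in the channel of the mop clamp head, sliding its handle end-on under the raised jaw until it is fully home against the end stop, and let go. Then wind the wing nut down clockwise, pushing the wings round in short arcs between the guard prongs, until the jaw just grips the handle firmly; feel for the bite and stop there, never forcing or squeezing the wings, bearing hard on the prongs, or crushing the bamboo. Leave the other things where they are.

Things in the scene. Friction and masses are not known exactly. Their poses are not given: they have to be found in the camera images.
- brush: Loose bottle brush, 90 g: flat bamboo handle 16 wide, 14 high, with a round bristle head 41 in diameter. Lies flat on the soap rack. Origin: underside of the handle, mid-width, just behind the head; grip here. x runs along the handle to the head (handle from -160 to +15 mm, balance point at -43, head to +77), z up.
- handle_end (a point): Middle of the lower edge of the handle's plain end, 160 mm behind the brush origin.
- rack: Fixed steel soap rack under the brush. Origin on the table below the brush's origin (within 12 mm), x along the brush (within 0.1 rad). Cross bars, 85 mm long along y, tops at 32 mm, at x = -130 and -25 mm, joined by low wires; the brush's head end overhangs the rack, so fingers can reach down beside the handle there.
- clamp: Fixed aluminium mop clamp head, plate 167 x 185 x 8 mm (x -57 to 110, y -115 to 70). Origin on the table, on the wing nut's axis; z up. The handle channel runs along x at y = -85, between cheeks 24 mm apart (tops at 42 mm), x = -34 to +30, flared to 42. The brush goes in with its x along clamp x; home, its origin is at x = 125, y = -85. A pole stub (22 wide, 58 high) stands at x = 88, y = 45.
- stop (a point): Point on the end stop's face (clamp x = -35, y = -85, z = 34 mm) where the middle of the handle's lower end edge belongs; axes as the clamp's. The end stop is 50 mm high. The handle is carried by a rubber strip at clamp x = -20 to +20 (ramped at its open end), its top at 34 mm, give or take 0.75 mm from case to case, and by the outer rest.
- rest (a point): Top of the outer rest (clamp x = 91, y = -85, z = 34 mm), 14 mm long, between cheeks 24 mm apart with tops at 42 mm, open above. It carries the handle a little beyond its balance point.
- jaw: Jaw: aluminium arm 24 wide, 7 thick, from the nut's axis out over the channel to clamp y = -99 mm. Origin on the nut's axis, level with its underface: 59 mm above the table at nut value 0. It sinks 7 mm per radian of nut turn (quick thread) and the nut sinks with it. More than 30 N on wings or jaw bends them: push, do not squeeze.
- jaw_face (a point): Middle of the jaw's underface over the channel (clamp x = 0, y = -85 mm). Below it sits a rubber facing, worn differently each time: its underside is 0.5 to 4.5 mm lower than this point.
- nut (a joint): Turn of the wing nut in rad, growing clockwise from above (tightening); stays where left. At value q wing A points to angle -q in the clamp's xy plane (anticlockwise from x), wing B opposite. Starts at 0 to 0.25; the jaw meets the handle somewhere from 0.8 to 1.65. Loose, it takes 0.28 Nm to turn: 6.2 N of push at a wing's tip, 45 mm from the axis.
- nut_axis (a point): On the nut's axis, half-way up the wings; sinks with the jaw. Hub 20 mm in diameter. Once the jaw bites, the turning moment rises by 7 mNm per newton of grip. Well tightened is 10 to 40 N of grip: 0.35 to 0.56 Nm, 1.25 to 2 times the loose push (aim for 1.6 times: 10 N at a wing's tip). Above 65 N of grip (2.6 times) the bamboo is crushed.
- wing_a (a point): Near the tip of wing A, 45 mm from the axis. Both wings are upright blades 6 mm thick, 90 mm tip to tip; the last 18 mm of each is 20 mm high (from 10 mm below this point to 10 above), nearer the hub 12 mm high.
- guard: Three fixed 6 mm steel prongs; frame as the clamp's. At 66, 204 and 308 degrees (anticlockwise from clamp x) each rises 62 mm from the axis, then bends in over the wings, at 93 to 99 mm height, ending 36 mm from the axis. Wings pass below; fingers reach down between. Push wing A clockwise from its start to -46 degrees, then wing B from 136 to 72. Over 25 N bends a prong.
- drain_cover: Red silicone drain cover, 92 mm disc, 10 mm high, origin under its centre; bystander.
- tumbler: Open steel tumbler, 68 mm wide, 85 mm high; bystander.
- cleaner: White cleaner bottle, 64 mm wide, 190 mm high; bystander.
- tub: Clear tub with a grey lid, 72 mm wide, 75 mm high; bystander.
- plug: Black rubber sink plug, 50 mm wide, 26 mm high; bystander.
- soap: White soap bar, 80 x 52 x 26 mm; bystander.
Mind the look-alikes: they are no part of the job. What is meant by the brush is not black, and is the larger of those in its own colour.

How it is judged:
By the outcome, as a careful person would: the job done as asked, in the order asked, and still so for the second after the job is handed in, with the robot touching nothing.
It also fails if it takes over 58 s, if anything falls off the work surface, if the arm or the gripper's body presses on something with over 40 N, if the wrist force passes 120 N, or if a joint passes its speed limit or range.

## Working session

There is one attempt and no reset: what is moved stays moved. The work goes in short steps, each a Python script; the robot and the scene stay as the last script left them, time stands still between calls to the robot, and variables do not carry over. Pictures are saved under pics/ and viewed, on a budget of 10 in all, crops included, one or two more only if the job needs it, and the job is handed in when it is done.

```bash
ls; mkdir -p pics; python3 - <<'E'
from bench import ctrl, optics
import cv2, numpy as np
for n in ("top","side"):
    c=optics.capture(n); cv2.imwrite(f"pics/{n}0.png",c["img"]); np.savez(f"pics/{n}0.npz",**{k:np.array(v) for k,v in c.items()})
    print(n,np.round(c["camera_matrix"],1).tolist(),np.round(c["eye"],3),np.round(c["attitude"],3).tolist())
o=ctrl.observe(); print({k:np.round(v,3).tolist() for k,v in o.items()},ctrl.hold_point_z)
E
```

```text
pics
top [[350.1, 0.0, 259.0], [0.0, 350.1, 189.6], [0.0, 0.0, 1.0]] [ 0.245 -0.081  1.157] [-2.16, 2.051, -0.222]
side [[445.8, 0.0, 257.0], [0.0, 445.8, 191.4], [0.0, 0.0, 1.0]] [ 1.509 -0.88   1.179] [-2.093, -0.999, 0.469]
{'clock': 0.1, 'joints': [1.122, 0.435, 0.025, 1.574, -0.012, 1.134, -0.075], 'qd': [-0.001, -0.002, -0.002, -0.001, -0.001, -0.001, -0.0], 'effort': [0.004, -67.175, 1.029, -31.69, 0.016, 0.007, 0.0], 'tool_pos': [0.212, -0.588, 0.231], 'eef_rot': [-3.093, -0.54, 0.001], 'contact_force': [-0.009, 0.193, 0.339], 'wrist_torque': [-0.045, -0.027, -0.031], 'width': 0.086} 0.0187
```

```bash
python3 - <<'E'
import cv2
for n in ("top","side"):
    i=cv2.imread(f"pics/{n}0.png"); cv2.imwrite(f"pics/{n}0b.png",cv2.resize(i,(800,600),interpolation=cv2.INTER_CUBIC))
E
```

```text
(no output)
```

View pics/top0b.png

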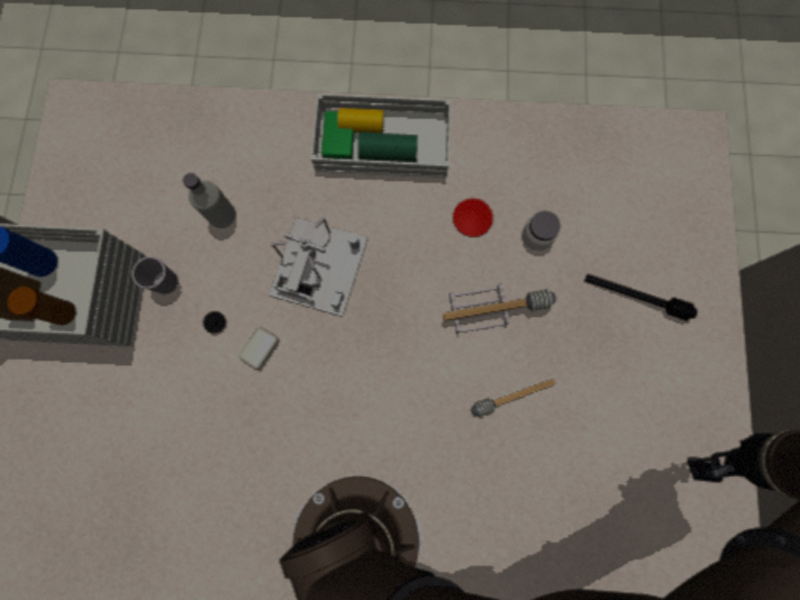

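View pics/side0b.png

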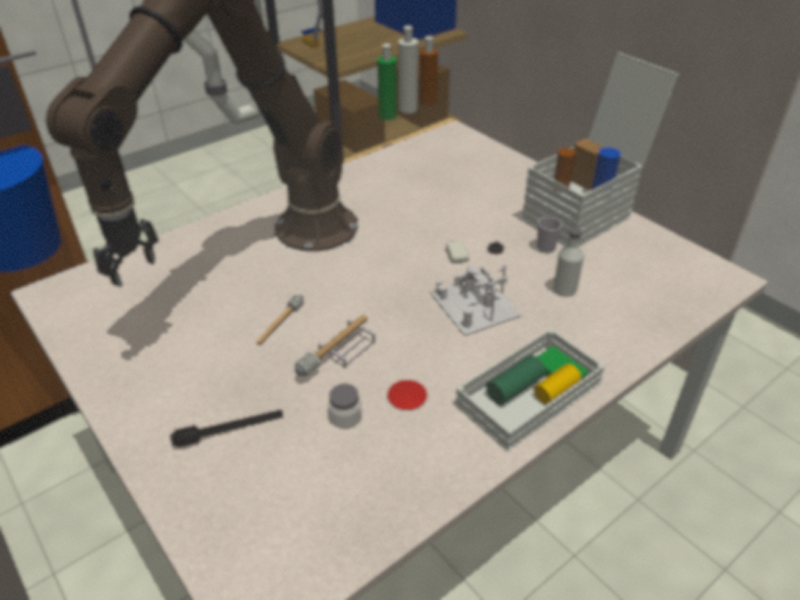

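Top view (800×600 px): candidates are the bamboo brush on the rack (500,308), a small bamboo brush (515,398) and a black brush (640,295). The brush on the rack is the larger bamboo one, so I choose that. The clamp plate is around (320,265). Next is a close crop of the brush and clamp.

```bash
cat > h.py <<'E'
import cv2, numpy as np
from scipy.spatial.transform import Rotation as R
def load(f): return dict(np.load(f))
def ray(c,uv):
    uv=np.atleast_2d(uv).astype(float); K=c["camera_matrix"]
    d=np.c_[(uv-K[:2,2])/[K[0,0],K[1,1]],np.ones(len(uv))]
    return d@R.from_rotvec(c["attitude"]).as_matrix().T
def plane(c,uv,z):
    d=ray(c,uv); return c["eye"]+d*((z-c["eye"][2])/d[:,2])[:,None]
def proj(c,P):
    p=(np.atleast_2d(P)-c["eye"])@R.from_rotvec(c["attitude"]).as_matrix(); K=c["camera_matrix"]
    return p[:,:2]/p[:,2:]*[K[0,0],K[1,1]]+K[:2,2]
E
python3 - <<'E'
from h import *
t=load("pics/top0.npz"); s=load("pics/side0.npz")
def crop(c,x,y,w,h,k): return cv2.resize(c["img"][y:y+h,x:x+w],None,fx=k,fy=k,interpolation=cv2.INTER_CUBIC)
A=crop(t,165,132,80,75,5)   # 400x375
B=crop(s,265,160,80,75,5)
C=crop(t,275,175,90,45,400/90); D=crop(s,180,190,90,60,400/90)
C=cv2.resize(C,(400,200));D=D[:200,:400]
cv2.imwrite("pics/crop1.png",np.vstack([np.hstack([A,B]),np.hstack([C,D])]))
hsv=cv2.cvtColor(t["img"],cv2.COLOR_BGR2HSV)
m=cv2.inRange(hsv,(8,90,90),(22,255,255))
n,l,st,ce=cv2.connectedComponentsWithStats(m)
for i in range(1,n):
    if st[i,4]>40: 
        print(st[i],ce[i].round(1))
        if 280<ce[i][0]<350 and 185<ce[i][1]<215:
            uv=np.argwhere(l==i)[:,::-1]; P=plane(t,uv,.046)[:,:2]; r=cv2.minAreaRect(P.astype(np.float32)); print(r, cv2.boxPoints(r))
            v=cv2.fitLine(P.astype(np.float32),cv2.DIST_L2,0,.01,.01).ravel();print(v)
            q=(P-v[2:])@v[:2];print(v[2:]+v[:2]*q.min(),v[2:]+v[:2]*q.max())
E
```

```text
[284 192  53  13 225] [309.5 197.6]
((0.4701664447784424, -0.2350926548242569), (0.01383936870843172, 0.1736389845609665), 13.08291244506836) [[ 0.44377384 -0.15209304]
 [ 0.48307893 -0.321225  ]
 [ 0.49655905 -0.3180923 ]
 [ 0.45725396 -0.14896032]]
[ 0.22548485 -0.9742467   0.46967316 -0.23358396]
[ 0.45045448 -0.15054629] [ 0.48960557 -0.31970543]
[316 243  39  17 143] [335.  250.9]
```

View pics/crop1.png

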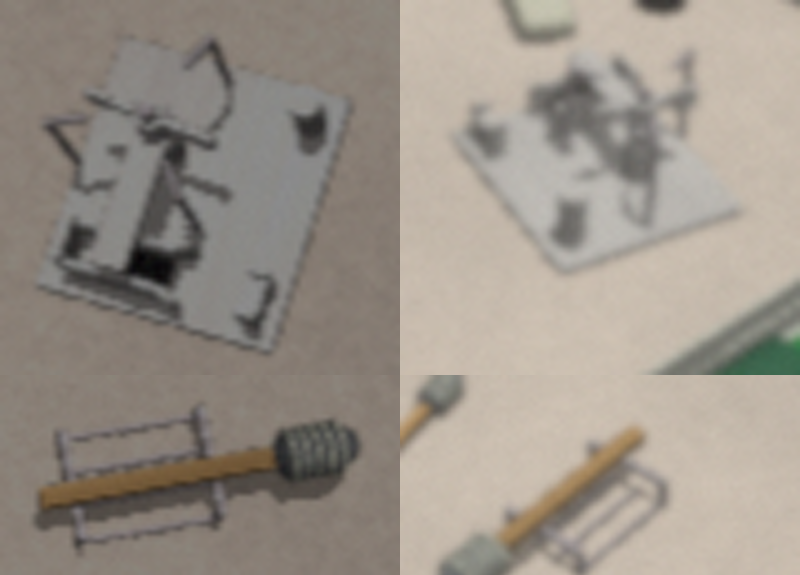

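The crop confirms the brush on the rack: bamboo handle, grey head, and a measured length of 174 mm against 175 mm given. In the top crop the clamp's plate corners are at (125,38), (350,98), (272,353) and (38,288). The stub is near (310,130) and the rest near (260,300). I'll measure the clamp from the corners in both views.

```bash
python3 - <<'E'
from h import *
t=load("pics/top0.npz"); s=load("pics/side0.npz")
def rigid(P,Q): # P local->Q world 2d
    pc,qc=P.mean(0),Q.mean(0); a=P-pc;b=Q-qc
    th=np.arctan2((a[:,0]*b[:,1]-a[:,1]*b[:,0]).sum(),(a*b).sum()); c,n=np.cos(th),np.sin(th)
    M=np.array([[c,-n],[n,c]]); o=qc-M@pc; return th,o,(P@M.T+o-Q)*1e3
L=np.array([[-57,70],[110,70],[110,-115],[-57,-115]])/1e3
uv=np.array([[125,38],[350,98],[272,353],[38,288]])/5+[165,132]
Q=plane(t,uv-.1,.008)[:,:2]; th,o,r=rigid(L,Q); print("top",th,o,r.round(1).tolist(),Q.round(3).tolist())
us=np.array([[55,138],[340,210],[162,270]])/5+[265,160]
Qs=plane(s,us,.008)[:,:2]; print(Qs.round(3).tolist())
c,n=np.cos(th),np.sin(th)
W=lambda p:np.r_[np.array([[c,-n],[n,c]])@np.array(p[:2])+o,p[2]]
# predicted features in crop pixels
for nm,p in dict(ax=(0,0,.08),stub=(.088,.045,.058),rest=(.091,-.085,.034),stop=(-.035,-.085,.05),jawend=(0,-.099,.064),p66=(.036*np.cos(1.152),.036*np.sin(1.152),.096),p204=(.036*np.cos(3.56),.036*np.sin(3.56),.096),p308=(.036*np.cos(5.376),.036*np.sin(5.376),.096),wA=(.045,0,.08),wB=(-.045,0,.08)).items():
    print(nm,((proj(t,W(p))[0]-[165,132])*5).round(0),((proj(s,W(p))[0]-[265,160])*5+[400,0]).round(0))
# brush check in side
B=np.array([.4864,-.3057]);d=np.array([.2255,-.9742])
for x in(-.16,.015,.077): print(x,(proj(s,np.r_[B+d*x,.046])[0]-[180,190])*400/90+[400,375],(proj(t,np.r_[B+d*x,.046])[0]-[275,175])*400/90+[0,375])
E
```

```text
top -1.7929671693874407 [0.58100718 0.14177682] [[0.8, 2.2], [-0.6, -2.0], [-0.5, -1.3], [0.2, 1.2]] [[0.661, 0.18], [0.626, 0.021], [0.445, 0.061], [0.481, 0.222]]
[[0.461, 0.057], [0.671, 0.173], [0.633, 0.017]]
ax [150. 118.] [639.  99.]
stub [305. 100.] [569. 187.]
rest [255. 295.] [483. 116.]
stop [ 67. 239.] [618.  58.]
jawend [107. 268.] [574.  47.]
p66 [183.  69.] [646. 113.]
p204 [ 89. 119.] [666.  62.]
p308 [165. 161.] [597.  71.]
wA [217. 137.] [589. 116.]
wB [ 84. 100.] [687.  84.]
-0.16 [637.77838876 421.15352618] [ 37.35643547 495.6029753 ]
0.015 [497.78504719 534.14201973] [272.85225985 454.31100748]
0.077 [443.71015486 577.78581418] [355.62734627 439.79717814]
```

```bash
cat >> h.py <<'E'
TH=-1.793; O=np.array([.5810,.1418])
def W(x,y,z=0): c,n=np.cos(TH),np.sin(TH); return np.array([O[0]+c*x-n*y,O[1]+n*x+c*y,z])
def down(yaw): # tool x along yaw, z down
    x=np.array([np.cos(yaw),np.sin(yaw),0]); z=np.array([0,0,-1.]); return R.from_matrix(np.c_[x,np.cross(z,x),z]).as_rotvec()
BO=np.array([.4864,-.3057]); BY=np.arctan2(-.9742,.2255)
HP=.0187; TZ=.007-HP   # TCP height over the underside of the handle
E
python3 - <<'E'
from h import *
from bench import ctrl, inverse_kinematics as ik
for k in (0,np.pi):
  for p,y in ((np.r_[BO,.15],BY),(np.r_[BO,.02],BY),(W(.215,-.085,.15),TH),(W(.125,-.085,.02),TH)):
    q=ik(p,down(y+k)); print(None if q is None else np.round(q,2))
  for a in (20,0,-40,180,140,80):
    for off in (0,np.pi/2):
      ar=np.radians(a); q=ik(W(.045*np.cos(ar),.045*np.sin(ar),.07),down(TH+ar+k+off)); print(a,off,None if q is None else np.round(q,2))
E
```

```text
[ 0.28  0.44  0.26  1.81 -0.14  0.91 -2.31]
[ 0.28  0.62  0.27  1.92 -0.26  0.64 -2.2 ]
[ 0.81  0.46 -1.06  2.02  0.49  0.95  2.41]
[ 0.56  0.77 -1.07  2.09  0.93  0.87  1.84]
20 0 [-0.94  0.86  1.14  1.87 -0.92  1.05 -2.42]
20 1.5707963267948966 [ 0.02  0.6  -0.4   1.79  0.31  0.81 -1.97]
0 0 [ 0.42  0.81 -1.07  1.8   0.82  1.06  1.95]
0 1.5707963267948966 [-0.02  0.57 -0.34  1.83  0.26  0.78 -2.29]
-40 0 [ 0.4   0.78 -1.07  1.85  0.81  1.02  1.2 ]
-40 1.5707963267948966 [-0.93  0.7   0.96  1.96 -0.75  0.88 -2.06]
180 0 [ 0.07  0.71 -0.71  1.71  0.55  0.94 -1.08]
180 1.5707963267948966 [ 0.09  0.72 -0.75  1.71  0.58  0.95  0.46]
140 0 [ 0.02  0.7  -0.58  1.66  0.45  0.92 -1.65]
140 1.5707963267948966 [ 0.1   0.73 -0.71  1.66  0.56  0.97 -0.16]
80 0 [-0.12  0.63 -0.24  1.7   0.18  0.84 -2.41]
80 1.5707963267948966 [ 0.07  0.68 -0.53  1.68  0.42  0.9  -1.03]
[ 0.75  0.47 -0.39  1.77  0.21  0.94  0.5 ]
[ 0.69  0.63 -0.32  1.88  0.3   0.68  0.42]
[ 0.44  0.31 -0.55  2.04  0.21  0.84 -0.45]
[ 0.15  0.54 -0.45  2.12  0.43  0.57 -0.84]
20 0 [ 0.16  0.64 -0.6   1.78  0.46  0.87 -0.53]
20 1.5707963267948966 [ 0.32  0.73 -0.88  1.77  0.67  0.97  0.86]
0 0 [ 0.13  0.61 -0.56  1.82  0.43  0.83 -0.87]
0 1.5707963267948966 [ 0.29  0.69 -0.82  1.81  0.63  0.92  0.53]
-40 0 [ 0.09  0.58 -0.56  1.88  0.41  0.8  -1.6 ]
-40 1.5707963267948966 [ 0.18  0.62 -0.69  1.87  0.52  0.84 -0.12]
180 0 [ 0.25  0.86 -1.07  1.69  0.84  1.12  1.85]
180 1.5707963267948966 [-0.15  0.62 -0.36  1.73  0.28  0.84 -2.43]
140 0 [ 0.28  0.89 -1.07  1.64  0.85  1.14  1.2 ]
140 1.5707963267948966 [-0.92  0.81  0.95  1.75 -0.78  1.01 -2.16]
80 0 [ 0.23  0.77 -0.83  1.66  0.65  1.01  0.36]
80 1.5707963267948966 [ 0.35  0.88 -1.07  1.65  0.84  1.14  1.79]
```

```bash
python3 - <<'E'
from h import *
from bench import ctrl, optics
o=ctrl.observe
rot=down(BY+np.pi)
ctrl.movep(np.r_[BO,.13],rot); print(o()["clock"])
b=ctrl.line_to(np.r_[BO,.032+TZ],v=.12,f_stop=8); print(b,o()["tool_pos"],o()["clock"])
ctrl.move_gripper(0); print("w",o()["width"],o()["contact_force"])
ctrl.line_to(np.r_[BO,.13],v=.15); ctrl.hold(.2)
s=o(); print(s["width"],np.round(s["contact_force"],2),np.round(s["wrist_torque"],3),s["clock"])
ctrl.movep(W(.222,-.085,.11),down(TH+np.pi)); print(o()["clock"],o()["tool_pos"])
for n in ("top","side"):
    c=optics.capture(n); cv2.imwrite(f"pics/{n}1.png",c["img"]); np.savez(f"pics/{n}1.npz",**{k:np.array(v) for k,v in c.items()})
E
python3 - <<'E'
from h import *
t=load("pics/top1.npz");s=load("pics/side1.npz")
A=cv2.resize(t["img"][120:220,150:283],(798,600),interpolation=cv2.INTER_CUBIC)
B=cv2.resize(s["img"][130:230,210:343],(798,600),interpolation=cv2.INTER_CUBIC)
cv2.imwrite("pics/c1.png",cv2.resize(np.vstack([A,B]),(532,800))[:, :] if 0 else np.hstack([cv2.resize(A,(400,300)),cv2.resize(B,(400,300))]))
E
```

```text
1.6083
False [ 0.48694301 -0.30597561  0.02101117] 2.675
w 0.015000051245308276 [-1.45156562  0.25796371  2.94083511]
0.014544840636016746 [-0.17  0.65 -1.18] [-0.074 -0.01  -0.025] 4.4
5.3917 [ 0.44967887 -0.05691113  0.11007498]
```

View pics/c1.png

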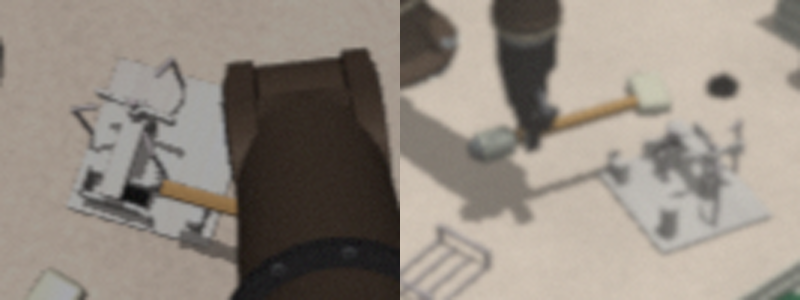

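The brush is held level, with its handle end at about (163,188) in the top crop, pointing at the channel. Next I check the handle's axis against the expected line from the image.

```bash
python3 - <<'E'
from h import *
def axis(c,z,box):
    hsv=cv2.cvtColor(c["img"],cv2.COLOR_BGR2HSV); m=cv2.inRange(hsv,(8,90,90),(22,255,255)); k=np.zeros_like(m); x0,y0,x1,y1=box; k[y0:y1,x0:x1]=1; m=m*k
    n,l,st,ce=cv2.connectedComponentsWithStats(m); i=1+np.argmax(st[1:,4]); uv=np.argwhere(l==i)[:,::-1]
    P=plane(c,uv,z)[:,:2].astype(np.float32); v=cv2.fitLine(P,cv2.DIST_L2,0,.01,.01).ravel(); return P,v,uv
c_,n_=np.cos(TH),np.sin(TH); M=np.array([[c_,-n_],[n_,c_]])
loc=lambda P:(P-O)@M
t=load("pics/top1.npz"); P,v,uv=axis(t,.1357,(180,150,240,210))
a=loc(P); print("x range",a[:,0].min(),a[:,0].max(),len(P)); f=np.polyfit(a[:,0],a[:,1],1); print("slope",f[0],"y at end",np.polyval(f,a[:,0].min()),"expected end x",.222-.16)
s=load("pics/side1.npz")
for x in(.062,.2):print("side pred",(proj(s,W(x,-.085,.1357))[0]-[210,130])*300/100+[400,0])
from bench import ctrl
# jaw/plate in side
for nm,p in dict(ax=(0,0,.08),stub=(.088,.045,.058),rest=(.091,-.085,.034),c1=(.11,.07,.008),c2=(.11,-.115,.008),c3=(-.057,.07,.008),p66=(.036*.407,.036*.914,.096),p66o=(.062*.407,.062*.914,.096),p204o=(-.0566,-.0252,.096),p308o=(.038,-.049,.096)).items():
    print(nm,((proj(s,W(*p))[0]-[210,130])*3+[400,0]).round(0),((proj(t,W(*p))[0]-[150,120])*3).round(0))
E
```

```text
x range 0.0644130291901978 0.14278466671519074 124
slope -0.001021302970384056 y at end -0.08627494772209753 expected end x 0.062
side pred [636.67455627  93.34028285]
side pred [542.10951141 122.10312323]
ax [708. 150.] [135. 107.]
stub [666. 202.] [228.  96.]
rest [615. 160.] [198. 213.]
c1 [659. 248.] [256.  95.]
c2 [592. 166.] [209. 248.]
c3 [769. 210.] [118.  58.]
p66 [713. 158.] [155.  78.]
p66o [716. 171.] [171.  60.]
p204o [736. 118.] [ 74. 111.]
p308o [665. 127.] [153. 155.]
```

```bash
python3 - <<'E'
from h import *
from bench import ctrl, optics
o=ctrl.observe
def rep(t): s=o(); p=(s["tool_pos"][:2]-O)@np.array([[np.cos(TH),-np.sin(TH)],[np.sin(TH),np.cos(TH)]]); print(t,p.round(4),s["tool_pos"][2].round(4),np.round(s["contact_force"],1),round(s["clock"],2))
rep("start")
y=-.084; Z=.0255
print(ctrl.line_to(W(.222,y,Z),v=.1,f_stop=5)); rep("down")
b=ctrl.line_to(W(.135,y,Z),v=.08,f_stop=6); print(b); rep("slid")
if not b:
    print(ctrl.line_to(W(.112,y,Z),v=.02,f_stop=6)); rep("stop")
for n in ("top","side"):
    c=optics.capture(n); np.savez(f"pics/{n}2.npz",**{k:np.array(v) for k,v in c.items()})
A=load("pics/top2.npz")["img"][120:220,150:283];B=load("pics/side2.npz")["img"][130:230,240:373]
cv2.imwrite("pics/c2.png",cv2.resize(np.hstack([A,B]),(798,300),interpolation=cv2.INTER_CUBIC))
E
```

```text
start [ 0.2232 -0.0841] 0.11 [-0.9 -0.5 -1.2] 5.49
False
down [ 0.2219 -0.0836] 0.0259 [ 0.1 -0.1 -0.5] 6.48
False
slid [ 0.1357 -0.084 ] 0.0254 [ 0.6  0.2 -0.7] 7.72
True
stop [ 0.1214 -0.0846] 0.0251 [ 0.   0.1 -0.9] 8.46
```

View pics/c2.png

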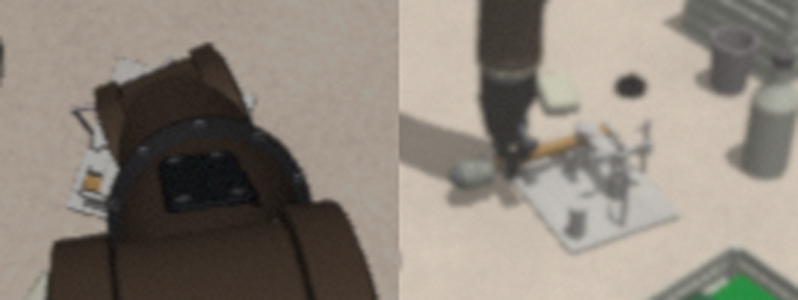

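```bash
cat >> h.py <<'E'
MR=np.array([[np.cos(TH),-np.sin(TH)],[np.sin(TH),np.cos(TH)]])
def rep(o,t):
    s=o(); p=(np.array(s["tool_pos"])[:2]-O)@MR; f=np.array(s["contact_force"]); g=f[:2]@MR
    print(t,"xy",p.round(4),"z",s["tool_pos"][2].round(4),"F",g.round(1),f[2].round(1),"t",round(s["clock"],2)); return p,g
E
python3 - <<'E'
from h import *
from bench import ctrl, optics
o=ctrl.observe
p,_=rep(o,"now"); z=o()["tool_pos"][2]
print(ctrl.line_to(W(p[0],-.0846,z-.005),v=.015,f_stop=2.5)); rep(o,"lowered"); z=o()["tool_pos"][2]
print(ctrl.line_to(W(p[0]-.008,-.0846,z),v=.015,f_stop=5)); rep(o,"push"); ctrl.hold(.15); rep(o,"settled")
E
```

```text
now xy [ 0.1214 -0.0847] z 0.025 F [0.2 0.3] -0.3 t 8.56
True
lowered xy [ 0.1215 -0.0845] z 0.0223 F [ 0.3 -0.5] 6.6 t 8.83
True
push xy [ 0.1213 -0.0845] z 0.0224 F [ 1.1 -0.9] 6.1 t 9.11
settled xy [ 0.1213 -0.0845] z 0.0224 F [0.6 0.2] 5.8 t 9.26
```

```bash
python3 - <<'E'
from h import *
from bench import ctrl, optics
o=ctrl.observe
ctrl.move_gripper(.05); rep(o,"open")
p=np.array(o()["tool_pos"])
ctrl.line_to(p+[0,0,.11],v=.15)
ctrl.movep(W(.26,-.1,.2),down(TH+np.pi)); rep(o,"clear"); ctrl.move_gripper(0); print(o()["width"],o()["clock"])
for n in ("top","side"):
    c=optics.capture(n); np.savez(f"pics/{n}3.npz",**{k:np.array(v) for k,v in c.items()})
A=load("pics/top3.npz")["img"][125:200,160:260];B=load("pics/side3.npz")["img"][150:225,255:355]
cv2.imwrite("pics/c3.png",cv2.resize(np.hstack([A,B]),(800,300),interpolation=cv2.INTER_CUBIC))
t=load("pics/top3.npz"); hsv=cv2.cvtColor(t["img"],cv2.COLOR_BGR2HSV); m=cv2.inRange(hsv,(8,90,80),(22,255,255)); m[:, :160]=0;m[:,260:]=0;m[:120]=0;m[210:]=0
uv=np.argwhere(m>0)[:,::-1]; a=(plane(t,uv,.048)[:,:2]-O)@MR; print("x",np.sort(a[:,0])[[0,-1]],np.polyfit(a[:,0],a[:,1],1),a[:,0].min())
# side: handle
s=load("pics/side3.npz")
for nm,p in dict(wA0=(.045,0,.08),wB0=(-.045,0,.08),hub=(0,0,.08),hend=(-.035,-.085,.048),jaw=(0,-.099,.064),p66=(.0146,.0329,.096),p66o=(.0252,.0566,.096),p204o=(-.0566,-.0252,.096),p204=(-.0329,-.0146,.096),p308o=(.038,-.049,.096),p308=(.0222,-.0284,.096)).items():
    print(nm,((proj(t,W(*p))[0]-[160,125])*4).round(0),((proj(s,W(*p))[0]-[255,150])*4+[400,0]).round(0))
E
```

```text
open xy [ 0.1215 -0.085 ] z 0.0221 F [ 0.7 -0.1] 0.8 t 9.69
clear xy [ 0.26   -0.1003] z 0.1994 F [-0.2  0.5] 1.3 t 11.24
0.00025531800255275655 11.775
x [-0.03555476  0.13697003] [-0.01436764 -0.08575353] -0.03555475737919813
wA0 [194. 137.] [591. 132.]
wB0 [ 87. 108.] [670. 107.]
hub [140. 123.] [631. 120.]
hend [ 74. 220.] [614.  88.]
jaw [106. 243.] [579.  78.]
p66 [167.  83.] [637. 130.]
p66o [188.  60.] [641. 147.]
p204o [ 59. 127.] [667.  77.]
p204 [ 91. 123.] [653.  89.]
p308o [163. 187.] [573.  90.]
p308 [152. 157.] [598.  97.]
```

View pics/c3.png

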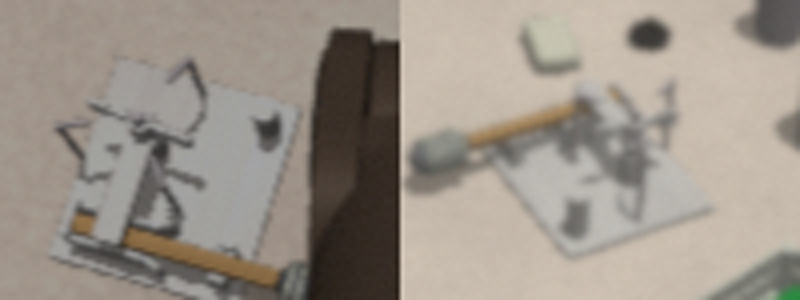

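The handle end is home: x = -35.6 mm against the stop at -35. The handle lies in the channel under the jaw, and in the crop the wings run from about (88,104) to (193,138), so q ≈ 0.05. Next I approach wing A from its anticlockwise side with the fingers closed.

```bash
cat >> h.py <<'E'
RC=.052; TILT=.10
def fp(q,d,B=0): # finger pose behind wing A (B=0) or wing B (B=1) at nut value q, face d-.011 from blade centre plane
    a=-q+np.pi*B; u=np.array([np.cos(a),np.sin(a)]); n=np.array([-u[1],u[0]])
    p=RC*u+d*n; return W(p[0],p[1],.064-.007*q), down(TH+a-np.pi/2-TILT)
def tang(o,B=0):
    s=o(); p=(np.array(s["tool_pos"])[:2]-O)@MR; f=np.array(s["contact_force"]); g=f[:2]@MR
    return p,g,f[2],s["clock"]
E
python3 - <<'E'
from h import *
from bench import ctrl, inverse_kinematics as ik
for B,qs in ((0,(0,.4,.75)),(1,(.65,1.2,1.85))):
    for q in qs:
        p,r=fp(q,.016,B); j=ik(p,r); print(B,q,p.round(3),None if j is None else np.round(j,2))
p,r=fp(0.03,.026)
o=ctrl.observe
ctrl.movep(np.r_[p[:2],.15],r); rep(o,"above")
print(ctrl.line_to(p,v=.08,f_stop=4)); rep(o,"down"); 
p,r=fp(0.15,.010); 
b=ctrl.line_to(fp(.15,.012)[0],v=.02,f_stop=3); print(b); pp,g=rep(o,"contact")
# blade angle estimate: face line through finger
E
```

```text
0 0 [0.585 0.088 0.064] [ 0.14  0.63 -0.55  1.79  0.43  0.84  0.63]
0 0.4 [0.564 0.09  0.061] [ 0.1   0.6  -0.5   1.85  0.39  0.79  0.24]
0 0.75 [0.547 0.099 0.059] [ 0.06  0.58 -0.47  1.89  0.36  0.76 -0.11]
1 0.65 [0.611 0.187 0.059] [-1.03  0.94  1.14  1.76 -0.96  1.11 -2.1 ]
1 1.2 [0.63  0.165 0.056] [-0.97  0.96  1.14  1.73 -0.97  1.13 -2.61]
1 1.85 [0.634 0.131 0.051] [ 0.21  0.81 -0.81  1.64  0.68  1.    1.71]
above xy [0.0541 0.0243] z 0.1499 F [ 0.8 -0.6] -0.7 t 12.85
False
down xy [0.0525 0.0248] z 0.0644 F [-1.   0.7] 0.8 t 14.07
True
contact xy [0.0533 0.0064] z 0.0629 F [-0.   1.8] 1.5 t 14.93
```

```bash
sed -i 's|down(TH+a-np.pi/2-TILT)|down(TH+a-np.pi*B-np.pi/2-TILT)|' h.py; cat >> h.py <<'E'
D=.0135
def arc(ctrl,q0,q1,dq,B,f,v=.03):
    q=q0; st=False
    while q<q1-1e-6 and not st:
        q=min(q+dq,q1); p,r=fp(q,D,B); st=ctrl.line_to(p,v=v,rotation=r,f_stop=f)
        s=ctrl.observe(); a=-q+np.pi*B; n=np.array([-np.sin(a),np.cos(a)]); g=np.array(s["contact_force"])[:2]@MR; x=(np.array(s["tool_pos"])[:2]-O)@MR
        print(f"q {q:.3f} stop {st} Ft {g@n:.1f} Fr {g@[np.cos(a),np.sin(a)]:.1f} Fz {s['contact_force'][2]:.1f} M {x[0]*g[1]-x[1]*g[0]:.3f} lag {(x-(p[:2]-O)@MR)@n*1e3:.1f} t {s['clock']:.2f}")
    return q,st
E
python3 - <<'E'
from h import *
from bench import ctrl
q,st=arc(ctrl,.15,.40,.05,0,11)
E
```

```text
q 0.200 stop False Ft 5.9 Fr 1.0 Fz -0.4 M 0.297 lag 1.1 t 15.24
q 0.250 stop False Ft 4.7 Fr 0.0 Fz -0.8 M 0.243 lag 0.9 t 15.49
q 0.300 stop False Ft 5.3 Fr -0.2 Fz -1.0 M 0.279 lag 0.8 t 15.74
q 0.350 stop False Ft 5.4 Fr -0.2 Fz -1.1 M 0.284 lag 0.6 t 15.99
q 0.400 stop False Ft 5.3 Fr -1.2 Fz -0.7 M 0.295 lag 0.4 t 16.24
```

```bash
python3 - <<'E'
from h import *
from bench import ctrl, inverse_kinematics as ik
o=ctrl.observe
q,st=arc(ctrl,.40,.70,.05,0,11)
if not st:
    p,r=fp(q,D+.012,0); ctrl.line_to(p,v=.06); rep(o,"off")
    ctrl.line_to(np.r_[p[:2],.14],v=.15); rep(o,"up")
    p,r=fp(q,D+.010,1); print(p,r,[ (None if (j:=ik(*fp(x,D,1))) is None else np.round(j,2)) for x in (.7,1.3,1.85)])
    ctrl.movep(np.r_[p[:2],.14],r); rep(o,"above B"); print(o()["joints"])
    print(ctrl.line_to(p,v=.08,f_stop=4)); rep(o,"down")
    print(ctrl.line_to(fp(q,D-.004,1)[0],v=.02,f_stop=3)); pp,g=rep(o,"contact B")
    a=-q+np.pi; print("d at contact",pp@[-np.sin(a),np.cos(a)], "r",pp@[np.cos(a),np.sin(a)])
E
```

```text
q 0.450 stop False Ft 5.1 Fr -0.6 Fz -1.0 M 0.272 lag 0.3 t 16.49
q 0.500 stop False Ft 4.7 Fr -1.5 Fz -1.1 M 0.266 lag 0.2 t 16.74
q 0.550 stop False Ft 4.4 Fr -2.1 Fz -1.7 M 0.254 lag 0.2 t 16.99
q 0.600 stop False Ft 3.7 Fr -2.3 Fz -1.7 M 0.224 lag 0.1 t 17.24
q 0.650 stop False Ft 4.5 Fr -1.5 Fz 0.1 M 0.252 lag 0.1 t 17.49
q 0.700 stop False Ft 3.8 Fr -3.0 Fz -0.1 M 0.237 lag 0.2 t 17.74
off xy [ 0.0567 -0.0143] z 0.0588 F [ 0.6 -0.2] 0.6 t 18.09
up xy [ 0.0565 -0.0145] z 0.1393 F [-0.  -0.8] -0.8 t 18.78
[0.60824507 0.19193937 0.0591    ] [1.53667415 2.74011623 0.        ] [array([-0.13,  0.67, -0.38,  1.68,  0.31,  0.85, -0.09]), array([-0.17,  0.67, -0.24,  1.66,  0.2 ,  0.84, -0.55]), array([-0.22,  0.65, -0.1 ,  1.69,  0.09,  0.8 , -0.96])]
above B xy [-0.0556  0.0145] z 0.1382 F [-0.2 -0.2] -1.1 t 19.32
[-0.12443933  0.57721095 -0.40427777  1.61942795  0.25713033  1.00071352
 -0.05977234]
False
down xy [-0.0552  0.0159] z 0.0597 F [-0.3  0.3] 0.3 t 20.48
True
contact B xy [-0.0484  0.0229] z 0.0587 F [ 0.1 -0.8] 0.1 t 21.01
d at contact 0.013632351830925949 r 0.05180800832647301
```

```bash
cat >> h.py <<'E'
def feel(ctrl,q,q1,dq,lim,B=1,first=10,f=5,v=.03):
    while q<q1:
        q+=dq; p,r=fp(q,D,B); st=ctrl.line_to(p,v=v,rotation=r,f_stop=first); first=f
        s=ctrl.observe(); a=-q+np.pi*B; n=np.array([-np.sin(a),np.cos(a)]); g=np.array(s["contact_force"])[:2]@MR; x=(np.array(s["tool_pos"])[:2]-O)@MR
        print(f"q {q:.3f} stop {st} Ft {g@n:.1f} Fr {g@[np.cos(a),np.sin(a)]:.1f} Fz {s['contact_force'][2]:.1f} lag {(x-(p[:2]-O)@MR)@n*1e3:.1f} t {s['clock']:.2f}")
        if st or g@n>lim: break
    return q
E
python3 - <<'E'
from h import *
from bench import ctrl
feel(ctrl,.70,1.80,.04,6.9)
E
```

```text
q 0.740 stop False Ft 2.8 Fr -0.9 Fz 0.1 lag 0.8 t 21.26
q 0.780 stop False Ft 4.7 Fr -1.2 Fz 0.6 lag 1.1 t 21.51
q 0.820 stop False Ft 5.5 Fr -0.3 Fz -0.6 lag 1.0 t 21.76
q 0.860 stop False Ft 5.1 Fr -0.8 Fz -0.4 lag 1.1 t 22.01
q 0.900 stop False Ft 5.9 Fr -1.0 Fz -1.3 lag 1.1 t 22.26
q 0.940 stop False Ft 5.3 Fr -0.8 Fz -1.9 lag 1.2 t 22.51
q 0.980 stop False Ft 5.0 Fr 0.8 Fz -1.4 lag 1.3 t 22.76
q 1.020 stop False Ft 5.8 Fr 0.4 Fz -1.8 lag 1.3 t 23.01
q 1.060 stop False Ft 5.2 Fr 0.3 Fz -2.2 lag 1.3 t 23.26
q 1.100 stop False Ft 6.0 Fr 1.3 Fz -2.7 lag 1.3 t 23.51
q 1.140 stop False Ft 5.5 Fr 0.2 Fz -2.3 lag 1.4 t 23.76
q 1.180 stop False Ft 6.1 Fr -0.1 Fz -2.3 lag 1.5 t 24.01
q 1.220 stop False Ft 5.9 Fr 0.8 Fz -3.4 lag 1.5 t 24.26
q 1.260 stop False Ft 5.5 Fr 0.9 Fz -3.7 lag 1.5 t 24.51
q 1.300 stop False Ft 6.5 Fr 0.6 Fz -3.3 lag 1.6 t 24.76
q 1.340 stop False Ft 7.4 Fr 0.2 Fz -3.9 lag 1.8 t 25.01
```

```bash
python3 - <<'E'
from h import *
from bench import ctrl
q=1.34
def avg(q):
    v=[]
    for _ in range(6):
        ctrl.hold(.03); s=ctrl.observe(); a=-q+np.pi; v.append(np.array(s["contact_force"])[:2]@MR@[-np.sin(a),np.cos(a)])
    return np.mean(v),np.std(v)
print(avg(q))
while q<1.56:
    q=feel(ctrl,q,q+.019,.02,99,first=5); m=avg(q); print("   avg",np.round(m,2))
    if m[0]>8.6: break
E
```

```text
(np.float64(6.528834190881471), np.float64(0.2793319960678409))
q 1.360 stop False Ft 7.8 Fr 1.5 Fz -4.3 lag 2.2 t 25.46
   avg [7.35 0.3 ]
q 1.380 stop False Ft 8.4 Fr 0.8 Fz -3.8 lag 2.5 t 25.91
   avg [7.85 0.54]
q 1.400 stop False Ft 7.9 Fr 1.4 Fz -4.3 lag 2.7 t 26.36
   avg [9.18 0.6 ]
```

Firm bite: the push rose steadily from a loose 5.6 N to about 9.2 N, which is 1.6 times, so I stop there, back off and check.

```bash
python3 - <<'E'
from h import *
from bench import ctrl, optics
o=ctrl.observe
p,r=fp(1.4,D+.011,1); ctrl.line_to(p,v=.06); rep(o,"off")
ctrl.line_to(np.r_[p[:2],.17],v=.15)
ctrl.movep(W(.29,-.09,.22),down(TH+np.pi)); rep(o,"clear")
for n in ("top","side"):
    c=optics.capture(n); np.savez(f"pics/{n}4.npz",**{k:np.array(v) for k,v in c.items()})
A=load("pics/top4.npz")["img"][125:200,160:260];B=load("pics/side4.npz")["img"][150:225,255:355]
cv2.imwrite("pics/c4.png",cv2.resize(np.hstack([A,B]),(800,300),interpolation=cv2.INTER_CUBIC))
t=load("pics/top4.npz"); hsv=cv2.cvtColor(t["img"],cv2.COLOR_BGR2HSV); m=cv2.inRange(hsv,(8,90,80),(22,255,255)); m[:, :160]=0;m[:,260:]=0;m[:120]=0;m[210:]=0
uv=np.argwhere(m>0)[:,::-1]; a=(plane(t,uv,.048)[:,:2]-O)@MR; print("x",np.sort(a[:,0])[[0,-1]],np.polyfit(a[:,0],a[:,1],1))
q=1.35
for w in (1,-1): print("wing",((proj(t,W(w*.045*np.cos(q),-w*.045*np.sin(q),.07))[0]-[160,125])*4).round(0))
E
```

```text
off xy [-0.0329  0.0473] z 0.0542 F [-0.2 -0.5] 0.1 t 26.89
clear xy [ 0.2889 -0.0892] z 0.22 F [-0.4  0.8] -0.7 t 29.15
x [-0.03555476  0.13697003] [-0.01454037 -0.08578614]
wing [137. 180.]
wing [147.  74.]
```

View pics/c4.png

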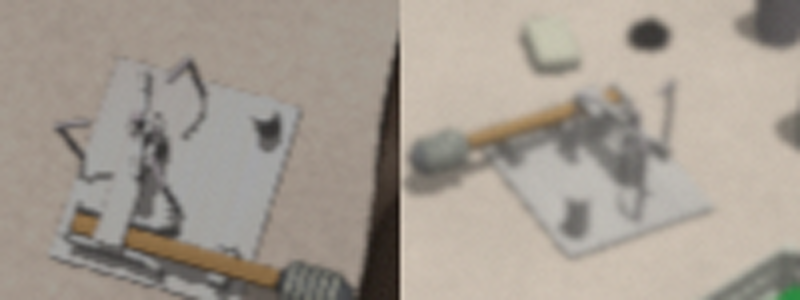

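```bash
python3 -c "
from bench import ctrl, workorder
print(ctrl.observe()['clock']); print(workorder.job_done())"
```

```text
29.25
the job is handed in; nothing more can be done
None
```

The bottle brush is clamped in the mop head and the job is handed in, at about 29 s of the 58 s allowed.

**What I did:**
- I took the larger bamboo brush off the rack and slid its handle under the raised jaw. It met the end stop, and a second gentle push did not move it further. I then set it down on the rest and let go.
- I pushed wing A round to about 0.70 rad, then wing B to about 1.35 rad. I stopped when the push rose from about 5.6 N loose to about 9.2 N, roughly 1.6 times. I estimate that as 19 to 26 N of grip.

**Last checks:**
- With the arm clear, the top picture put the handle end at x = -35.6 mm (stop at -35) and y ≈ -86 mm. That is the same as before tightening.
- The wings in the picture lay where 1.35 rad predicts, and the tool force read about zero.
- I saw no sign that any other object had moved.

**What disagreed:**
- The loose push read about 10% below the nominal 6.2 N, and single readings scattered by about 0.5 N. I therefore judged the bite by the ratio.
- The gripper stopped about 3.6 mm past its nominal home position. Part of that was an offset of about 2 mm in how it held the brush.
- The side view put the clamp plate's corners 8 to 12 mm from where the top view did. I worked from the top view.

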